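Hang the rinsed beaker on the slide-out draining rack

ROBOT

A 6-joint arm with a two-finger parallel gripper is mounted at the origin on the work surface. World frame = base frame: x ahead of the robot, y to its left, z up, the work surface at z = 0. Lengths are in mm, angles in rad, forces in N, time in s.
With the tool pointing down it reaches from about 275 to 750 mm from the base axis. Payload 10.2 kg.
Tool frame: the origin (TCP) lies at the very end of the fingers, on their centre line; the grasp point (between the pads) lies 19 mm behind it; z points along the fingers, y is the line along which they close (so a half turn about z gives the same grasp; the last joint's range is limited). The gripper opens to 85 mm and grips with 20 to 120 N. Pads are 22 mm wide; open, the fingers measure 114 mm over their backs; the gripper's body (76 mm by 85 mm) begins 54 mm behind the grasp point. The pads swing forward as they close: fully open they stand 13 mm farther back than shut.
Start: joints at [-1.499, 0.313, 1.498, -0, 1.331, -0.223], TCP at [152.525, -502.362, 231.294] pointing down, gripper open.
Joint ranges: [-2.94, 2.94], [-0.97, 2.17], [0.19, 2.56], [-1.23, 4.37], [0.02, 3.11], [-2.88, 2.88]. Speed limits (rad/s): [2.39, 2.39, 3.01, 3.14, 3.14, 3.14].

INTERFACE

Orientations are given as a unit quaternion [w, x, y, z].
In Python, from rig import ctrl gives the robot as it stands.
- The arm moves only by the shell command python3 -m inch 'ROWS' [OPENING] [FORCE]. ROWS is text: rows parted by semicolons, each of 6 numbers parted by spaces: the shift along the tool's x, y, z in mm, then the turn, a rotation vector about the tool's x, y, z in units of 6 degrees (1.0 is 6 degrees). A call has exactly 10 rows; each row shifts and turns the commanded pose from where the row before left it, along the tool's axes as they then stand; what a row does not reach is not made up. A row lasts 1/12 s, in which the tool goes at most 41.7 mm and 7.16 degrees, less where a joint would pass 70% of its speed; a pose out of reach is approached as far as the arm can. A call with a gripper value outside its range is refused whole. OPENING is the opening, from 0 (shut) to 1 (fully open), set as the call begins (- or left out, the last holds). The fingers move at their own pace and stop on an object; FORCE is the grip in N (left out, the last holds). Time passes only in rows, so rows that do not move let the fingers close, or fill a call up. It gives the time, the measured TCP pose, the force, the opening and the grip force at its end, in the units of the state.
- ctrl.sense(): the state, without advancing time (a new reading comes with each control period).
- ctrl.capture(name): name is "scene" or "top" or "wrist"; returns a dict with "image" (384x512x3 uint8, red, green, blue), "intrinsics" (3x3 intrinsics, pixels), "rvec" (rotation vector, rad) and "tvec" (3), from world to camera coordinates, as OpenCV has them. Camera axes: x right, y down, z forward; pixel columns grow to the right and rows downward; lengths in mm; the calibration is good to about 2 mm. A picture is of the moment at which its call begins. There is no depth.
- ctrl.finish_job(): hands the job in; it is judged then, once.
The state is a dict: "time_s": time; "joints": joint angles; "dq": joint speeds; "tau": joint torques, N m; "eef_pos": TCP position; "ee_rot": TCP orientation; "force": force on the tool from outside, world axes, zero at the start; "wrist_torque": the same for the moment, N m; "grip_width": opening from 0.0 (shut) to 1.0 (fully open); "grip_force": force on a finger pad.
Only numpy, scipy, OpenCV 4.12 (cv2) and the standard library are available. Lean on these libraries where they do the work, as an engineer would, in place of code of your own. Each camera call takes 0.05 s, during which the arm holds its last target. There are 200 camera calls.

TASK

Press the red catch so that the peg carriage springs out from under the glass shelf, and hang the rinsed green beaker mouth-down on either of its slanting pegs, all the way on. Then let go of it and slide the carriage back under the shelf until the catch clicks up and holds it there. Leave the other things on the desk (pill bottle, stamp, blood-pressure monitor) where they stand.

Things in the scene. Friction and masses are not known exactly. Their poses are not given: they have to be found in the camera images.
- rack: fixed drying station: steel drip tray 170 x 510 x 10 mm (lip 22 mm high towards the robot), origin on the desk under its rail; x points away from the robot, y along the rail, z up. Over y -165 to -20, x -110 to 90 mm hangs a glass shelf, underside 214, top 222 mm high, on two posts at x 75, y -40 and -145 mm
- carriage (a joint): travel (m) of the aluminium peg carriage along the rack's +y: 0 = at the rear stop, about 0.003 = home, held by the catch (as at the start), 0.18 = fully out, pegs clear of the shelf. A spring drives it out, under 5 N at home, over 2 N when out; damped, about 1 s for the trip. Pushed in to under 0.002 the catch rises behind it and holds; otherwise it springs out again
- catch (a joint): depth in m of the red sprung catch, straight down: 0 = up, 0.010 = bottom of its travel; 2.5 N to start, 5 N at the bottom. Pressed beyond 0.006 it frees the carriage; the carriage then rides over it and holds it at about 0.006 until it is home again, where it pops up to 0 with the click
- catch_top (a point): centre of the top face of the catch's red thumb pad, 40 mm (rack x) by 36 mm (rack y), 52 mm above the desk when up, between two black cheeks 28 mm high at the rack's -y end, 68 mm beyond the end of the shelf; press down on it
- tab_face (a point): centre of the outer face (the one looking along the rack's +y) of the blue upright push tab at the carriage's +y end: 60 mm wide (rack x), 50 mm tall (35 to 85 mm above the desk), 10 mm thick; it moves with the carriage. Push it along the rack's -y.
- peg_outer (a point): white round draining peg, 16 mm diameter, round end, 97 mm from the push tab's outer face. Origin at its root, 70 mm above the desk; z runs along it to the tip, 115 mm from the root, and leans 40 degrees from vertical towards the rack's -x (the robot); y is the rack's y. Moves with the carriage. An aluminium bar, top 85 mm above the desk, runs behind the roots
- peg_inner (a point): the other peg, alike, 85 mm farther along the carriage towards the rack's -y, nearer the shelf (same axes)
- beaker_mid (a point): centre (half-way up) of the green plastic beaker, about 0.12 kg, standing mouth-down on a black mat 130 x 130 x 4 mm: 95 mm tall, outer diameter 58 mm at the mouth, 50 mm at the closed bottom, wall 3, bottom 5 mm. z points from mouth to closed bottom (up at the start). Fully hung, its bottom rests inside on the peg's tip and its mouth end sags onto the peg, about 0.15 rad off the peg's line
- beaker_floor (a point): centre of the inner face of the beaker's closed bottom, 42.5 mm along its z axis from its centre
- beaker_mouth (a point): centre of the beaker's mouth, 47.5 mm from its centre against its z axis; same axes
- pill_bottle: bystander: amber jar, 48 mm diameter, 85 mm tall, origin under its foot; leave alone
- stamp: bystander: black self-inking desk stamp, 50 x 75 x 80 mm, origin under its foot; leave alone
- monitor: bystander: white blood-pressure monitor without cuff, 110 x 140 x 45 mm, origin under its foot; leave alone
Not all that is in view belongs to the job. Of the things shaped like the part that bears beaker_mid, the green one is meant.

How it is judged (in metres and radians):
On the way, in this order (a step that is already met when the one before it is completed fails the run):
1. the catch has been pressed and the carriage has sprung out (value of joint carriage above 0.165 m), for 0.1 s.
2. the beaker hangs fully on a peg of the carriage, let go, while the carriage is out (((z of beaker_floor in the frame of peg_outer between 0.111 and 0.127 m and x of beaker_floor in the frame of peg_outer between -0.026 and 0.026 m and y of beaker_floor in the frame of peg_outer between -0.026 and 0.026 m and angle between the z axis of beaker_mouth and the z axis of peg_outer, either way round below 0.3 rad and angle between beaker_mouth's own z axis and vertical below 1.1 rad) or (z of beaker_floor in the frame of peg_inner between 0.111 and 0.127 m and x of beaker_floor in the frame of peg_inner between -0.026 and 0.026 m and y of beaker_floor in the frame of peg_inner between -0.026 and 0.026 m and angle between the z axis of beaker_mouth and the z axis of peg_inner, either way round below 0.3 rad and angle between beaker_mouth's own z axis and vertical below 1.1 rad)) and value of joint carriage above 0.15 m and contact force between the fingers and beaker below 0.05 N), for 0.3 s.
At the end, for the whole second after the job is handed in: the beaker hangs mouth-down on one peg, the inside of its bottom 111 to 127 mm along the peg from its root and within 26 mm of its axis each way, axes within 0.30 rad; the carriage under 7 mm from the rear stop, the catch under 2 mm down; the beaker still (((z of beaker_floor in the frame of peg_outer between 0.111 and 0.127 m and x of beaker_floor in the frame of peg_outer between -0.026 and 0.026 m and y of beaker_floor in the frame of peg_outer between -0.026 and 0.026 m and angle between the z axis of beaker_mouth and the z axis of peg_outer, either way round below 0.3 rad and angle between beaker_mouth's own z axis and vertical below 1.1 rad) or (z of beaker_floor in the frame of peg_inner between 0.111 and 0.127 m and x of beaker_floor in the frame of peg_inner between -0.026 and 0.026 m and y of beaker_floor in the frame of peg_inner between -0.026 and 0.026 m and angle between the z axis of beaker_mouth and the z axis of peg_inner, either way round below 0.3 rad and angle between beaker_mouth's own z axis and vertical below 1.1 rad)) and value of joint carriage below 0.007 m and value of joint catch below 0.002 m and linear speed of beaker below 0.02 m/s); the robot touches nothing.
It fails at once if the pill bottle is pushed more than 30 mm or tipped (distance of pill_bottle from where it was at the start of the episode above 0.03 m or angle between pill_bottle's own z axis and vertical above 0.35 rad).
It fails at once if the stamp is pushed more than 30 mm or tipped (distance of stamp from where it was at the start of the episode above 0.03 m or angle between stamp's own z axis and vertical above 0.35 rad).
It fails at once if the blood-pressure monitor is pushed more than 30 mm or tipped (distance of monitor from where it was at the start of the episode above 0.03 m or angle between monitor's own z axis and vertical above 0.35 rad).
It also fails if it takes over 61 s, if anything falls off the work surface, if the arm or the gripper's body presses on something with over 40 N, if the wrist force passes 120 N, or if a joint passes its speed limit or range.

## Working session

There is one attempt and no reset: what is moved stays moved. The work goes in short steps, Python scripts to look and compute and a shell command to move; the robot and the scene stay as the last step left them, time stands still between calls to the robot, and variables do not carry over. Pictures are saved under pics/ and viewed, at most 10 in all, crops included, and the job is handed in when it is done.

```bash
mkdir -p pics; ls
cat > h.py <<'E'
import numpy as np,cv2,json
from rig import ctrl
def snap(n,f):
    c=ctrl.capture(n); cv2.imwrite(f'pics/{f}.png',c['image'][:,:,::-1])
    np.savez(f'pics/{f}.npz',K=c['intrinsics'],r=np.array(c['rvec'],float),t=np.array(c['tvec'],float)); return c
def load(f):
    d=np.load(f'pics/{f}.npz'); return np.array(d['K'],float),cv2.Rodrigues(d['r'])[0],d['t'].reshape(3)
def proj(f,P):
    K,R,t=load(f); p=(K@(R@np.array(P,float).T+t[:,None])).T; return p[:,:2]/p[:,2:]
def ray(f,u,v):
    K,R,t=load(f); d=R.T@np.linalg.solve(K,[u,v,1.]); return -R.T@t,d
def onz(f,u,v,z):
    o,d=ray(f,u,v); return o+d*(z-o[2])/d[2]
def tri(obs):
    A=np.zeros((3,3));b=np.zeros(3)
    for f,u,v in obs:
        o,d=ray(f,u,v); d/=np.linalg.norm(d); M=np.eye(3)-np.outer(d,d); A+=M;b+=M@o
    return np.linalg.solve(A,b)
E
python3 - <<'E'
from h import *
a=snap('scene','s0')['image'];b=snap('top','t0')['image']
im=np.hstack([a,b])[:,:,::-1]
cv2.imwrite('pics/st0.png',np.vstack([cv2.resize(a[:,:,::-1],(800,600))]))
cv2.imwrite('pics/t0b.png',cv2.resize(b[:,:,::-1],(800,600)))
print(ctrl.sense())
E
```

```text
pics
{'time_s': 0.1, 'joints': array([-1.49942791e+00,  3.13390031e-01,  1.49832875e+00,  8.85036895e-06,
        1.33100154e+00, -2.23388446e-01]), 'dq': array([-0.00098499, -0.00253892, -0.00248959,  0.00149645, -0.00011097,
        0.00013133]), 'tau': array([ 3.00753709e-03, -4.12906229e+01, -2.60140908e+01, -2.23049851e-04,
        3.03440327e-03, -6.01317396e-06]), 'eef_pos': array([ 152.49668742, -502.13676041,  230.80653963]), 'ee_rot': array([-5.61882254e-04,  9.89159440e-01,  1.46844424e-01,  4.71015376e-05]), 'force': array([-0.7194084 ,  1.13479103, -0.43490363]), 'wrist_torque': array([-0.04673423, -0.03526377, -0.04756573]), 'grip_force': 0.0, 'grip_width': 0.9993280323634324}
```

View pics/st0.png

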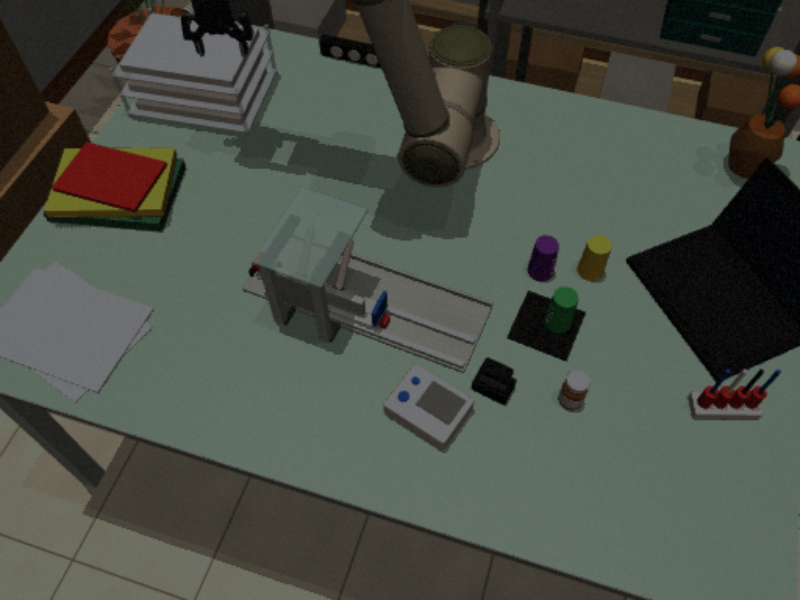

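View pics/t0b.png

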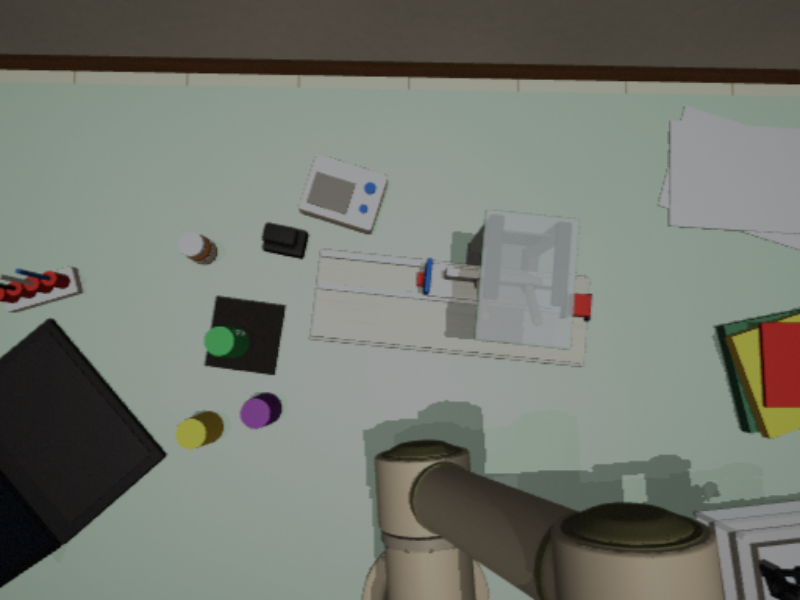

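Lookalikes (800×600 scene picture): green beaker (562,310) on the black mat, purple (543,257), yellow (594,257). I choose the green one on the mat, and the crop below checks it.

Run:
```python
from h import *
t=cv2.imread('pics/t0.png');s=cv2.imread('pics/s0.png')
g=lambda i,x,y,w,h,k:cv2.convertScaleAbs(cv2.resize(i[y:y+h,x:x+w],None,fx=k,fy=k,interpolation=cv2.INTER_CUBIC),alpha=1.4)
A=g(t,192,145,200,95,4)       # 800x380
B=g(t,125,185,64,55,4)        # 256x220
C=g(s,320,170,64,55,4)
D=g(s,150,150,72,55,4)
cv2.imwrite('pics/c1.png',np.vstack([A,np.hstack([B,C,D])]))
```

```text
(no output)
```

View pics/c1.png

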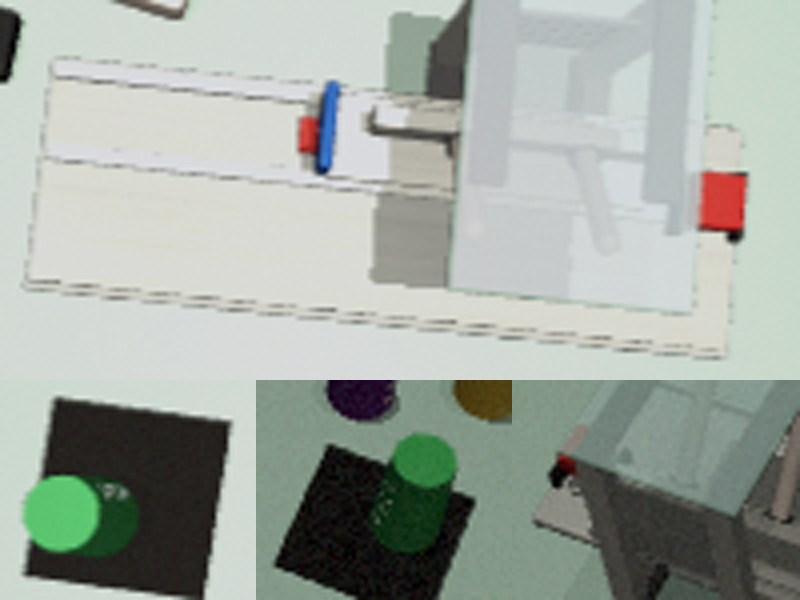

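Run:
```python
from h import *
np.set_printoptions(suppress=True,precision=1)
A=lambda u,v:(u/4+192-.4,v/4+145-.4)
fl=onz('t0',*A(50,58),10);fr=onz('t0',*A(742,127),10);nl=onz('t0',*A(25,286),22);nr=onz('t0',*A(725,355),22)
print(fl,fr,nl,nr)
for a,b in((fl,fr),(nl,nr)): 
  d=a-b; print(np.linalg.norm(d),np.degrees(np.arctan2(-d[0],d[1])))
ct=onz('t0',*A(723,201),52);print('catch',ct)
print('tab top ends',onz('t0',*A(331,85),85),onz('t0',*A(323,171),85))
bt=onz('t0',140.1,218.1,99);print('beaker',bt, onz('s0',361.6,189.9,99),tri([('t0',140.1,218.1),('s0',361.6,189.9)]))
m=[onz('t0',125+u/4-.4,185+(v-380)/4-.4,4) for u,v in((57,399),(231,422),(24,575),(203,598))];print('mat',np.array(m))
# shelf corners z 222
print('shelf',onz('t0',*A(449,287),222),onz('t0',*A(692,311),222))
```

```text
[628.2 197.7  10. ] [ 581.7 -309.7   10. ] [462.2 211.   22. ] [ 415.4 -288.3   22. ]
509.47933407182614 -5.241761907180495
501.4948814014698 -5.360510791572146
catch [ 523.2 -279.5   52. ]
tab top ends [597.5  -1.3  85. ] [538.7   4.1  85. ]
beaker [453.9 351.3  99. ] [456.7 352.5  99. ] [454.  352.5  95. ]
mat [[539.  384.4   4. ]
 [523.2 259.1   4. ]
 [412.8 403.2   4. ]
 [396.9 276.    4. ]]
shelf [456.6 -59.  222. ] [ 443.4 -200.8  222. ]
```

```bash
python3 -m inch '20 -5 0 0 0 0.4;38 -9 0 0 0 0.4;38 -9 0 0 0 0.4;38 -9 0 0 0 0.4;38 -9 0 0 0 0.4;38 -9 0 0 0 0.4;38 -9 0 0 0 0.4;38 -9 0 0 0 0.4;20 -5 0 0 0 0.4;0 0 0 0 0 0' 0 60
```

```text
time_s: 0.93
eef_pos: [448.6, -389.8, 230.4]
ee_rot: [-0.001, 0.999, -0.04, 0.0]
force: [0.0, -0.1, -0.3]
grip_width: 0.0
grip_force: 0.0
```

```bash
cat >> h.py <<'E'
from scipy.spatial.transform import Rotation as Ro
YAW=np.radians(-5.24); RX=np.array([np.cos(YAW),np.sin(YAW),0]); RY=np.array([-np.sin(YAW),np.cos(YAW),0]); UZ=np.array([0,0,1.])
def frame(x,z): z=z/np.linalg.norm(z); x=x-z*(x@z); x/=np.linalg.norm(x); return np.column_stack([x,np.cross(z,x),z])
def cur():
    s=ctrl.sense(); q=s['ee_rot']; return s,s['eef_pos'],Ro.from_quat([q[1],q[2],q[3],q[0]]).as_matrix()
def delta(P,R=None):
    s,p,R0=cur(); d=R0.T@(np.array(P)-p); r=None if R is None else Ro.from_matrix(R0.T@R).as_rotvec()/np.radians(6)
    np.set_printoptions(suppress=True,precision=2); print('shift',d,'turn',r, 'tgt-frame shift', None if R is None else R.T@(np.array(P)-p)); 
def tilt(deg,dirn): # tool z down, leaning horizontally along dirn
    a=np.radians(deg); return frame(RX,np.sin(a)*dirn-np.cos(a)*UZ)
E
python3 - <<'E'
from h import *
delta([522,-284,100],tilt(12,RY))
E
```

```text
shift [  64.7  -111.18  130.51] turn [1.99 0.01 0.11] tgt-frame shift [ 63.44 -82.51 150.83]
```

```bash
python3 -m inch '0 0 0 1 0 0;0 0 0 1 0 0;21 -27 0 0 0 0;21 -27 0 0 0 0;21 -28 0 0 0 0;0 0 37 0 0 0;0 0 38 0 0 0;0 0 38 0 0 0;0 0 38 0 0 0;0 0 0 0 0 0'
python3 - <<'E'
from h import *
delta([523,-282,41],tilt(12,RY))
snap('wrist','w1'); s=cv2.imread('pics/w1.png'); cv2.imwrite('pics/w1b.png',cv2.convertScaleAbs(cv2.resize(s,(800,600)),alpha=1.3))
E
```

```text
time_s: 1.77
eef_pos: [514.2, -282.3, 93.9]
ee_rot: [-0.109, 0.993, -0.041, -0.001]
force: [-1.1, -0.1, -1.4]
grip_width: -0.001
grip_force: 0.0
shift [ 9.31 10.39 51.83] turn [-0.08  0.12  0.08] tgt-frame shift [ 8.76  9.89 52.02]
```

View pics/w1b.png

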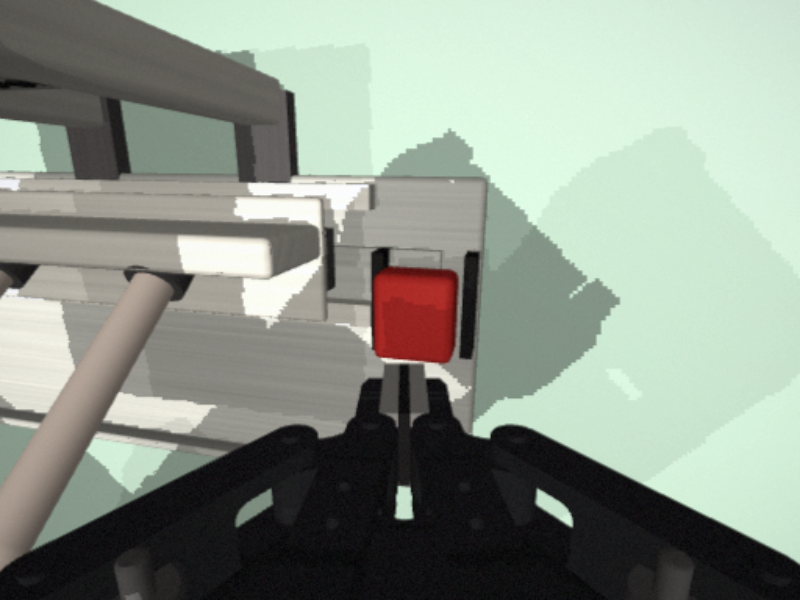

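Wrist picture: the red pad is centred at (415,315) between black cheeks, with the shut fingertips at (405,375) just short of it. The carriage bar is to the left.

Run:
```python
from h import *
p=onz('w1',415/1.5625,317/1.5625,52);print(p)
p[2]=43; delta(p-3*RY,tilt(12,RY))
```

```text
[ 526.70861471 -278.75743554   52.        ]
shift [10.85  8.27 54.62] turn [-0.04  0.07  0.08] tgt-frame shift [10.51  7.93 54.73]
```

```bash
python3 -m inch '5.5 4 10 0 0 0;5.5 4 10 0 0 0;0 0 15 0 0 0;0 0 10 0 0 0;0 0 5 0 0 0;0 0 4 0 0 0;0 0 0 0 0 0;0 0 0 0 0 0;0 0 0 0 0 0;0 0 0 0 0 0'
python3 - <<'E'
from h import *
c=snap('top','t1'); t=cv2.imread('pics/t1.png')
i=t[145:240,150:392]; b=i.astype(int); m=(b[:,:,0]>90)&(b[:,:,2]<80)&(b[:,:,0]-b[:,:,2]>60); v,u=np.nonzero(m); print(len(u),u.mean()+150,v.mean()+145)
E
```

```text
time_s: 2.65
eef_pos: [528.9, -283.6, 46.9]
ee_rot: [-0.104, 0.994, -0.041, 0.005]
force: [-0.3, -2.9, 3.0]
grip_width: 0.001
grip_force: 1.7
66 246.06060606060606 173.1060606060606
```

```bash
python3 -m inch '0 0 -15 0 0 0;0 0 -35 0 0 0;0 0 -40 0 0 0;0 0 -40 0 0 0;0 0 -40 0 0 0;0 0 -40 0 0 0;0 0 -10 -1 0 0;0 0 0 -1 0 0;0 0 0 0 0 0;0 0 0 0 0 0'
python3 - <<'E'
from h import *
c=snap('top','t2'); snap('scene','s2');t=cv2.imread('pics/t2.png');s=cv2.imread('pics/s2.png')
i=t[145:240,150:392]; b=i.astype(int); m=(b[:,:,0]>90)&(b[:,:,2]<80)&(b[:,:,0]-b[:,:,2]>60); v,u=np.nonzero(m); print(len(u),u.mean()+150,v.mean()+145)
g=lambda i,x,y,w,h,k:cv2.convertScaleAbs(cv2.resize(i[y:y+h,x:x+w],None,fx=k,fy=k,interpolation=cv2.INTER_CUBIC),alpha=1.4)
cv2.imwrite('pics/c2.png',np.vstack([g(t,190,150,133,55,6),g(s,200,160,133,45,6)]))
delta([454,352,260],tilt(0,RX))
E
```

```text
time_s: 3.53
eef_pos: [524.8, -327.2, 261.0]
ee_rot: [-0.002, 0.999, -0.04, -0.0]
force: [-0.3, -0.6, -1.1]
grip_width: -0.001
grip_force: 0.0
64 224.796875 170.921875
shift [-126.28 -672.45    2.91] turn [-0.03  0.02  0.09] tgt-frame shift [-132.35 -671.29    0.35]
```

View pics/c2.png

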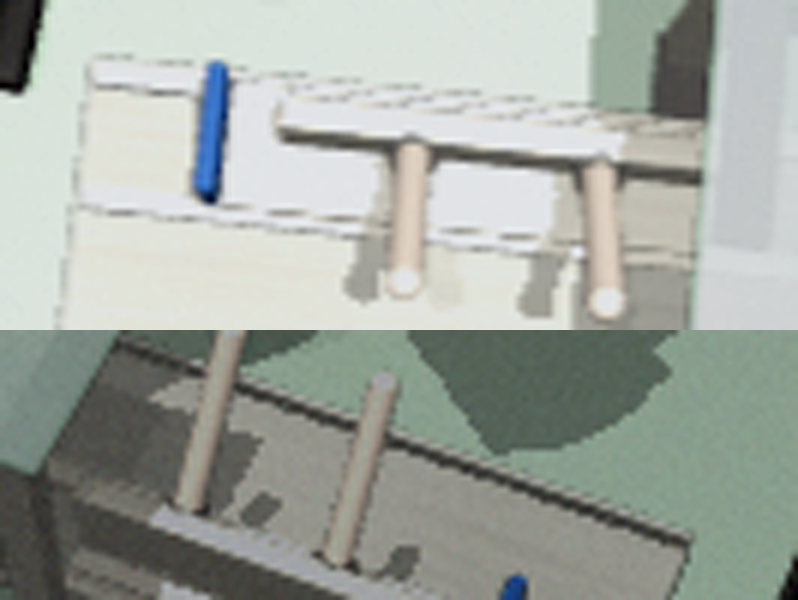

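Run:
```python
from h import *
T=lambda u,v:('t2',u/6+190-.4,v/6+150-.4)
S=lambda u,v:('s2',u/6+200-.4,(v-330)/6+160-.4)
tip=tri([T(404,281),S(384,384)]);print('tip tri',tip, 'z153', onz(*T(404,281),153),onz(*S(384,384),153))
print('inner z153',onz(*T(605,302),153))
tb=(onz(*T(217,65),85)+onz(*T(205,198),85))/2;print('tab mid top',tb)
o=np.array([568,-48,0]);print('root est from tab (x=0):',tb+5*RY-97*RY,' tipcenter107 from root', )
for r in [tb-92*RY]: r[2]=70; print(r, r-107*np.sin(.698)*RX+107*np.cos(.698)*UZ)
print('root from top',onz(*T(412,150),78), onz(*S(340,560),78))
```

```text
tip tri [507.90320209  48.73062305 152.23302745] z153 [508.06747509  47.78345828 153.        ] [508.23912458  49.8712085  153.        ]
inner z153 [499.78728469 -36.42618705 153.        ]
tab mid top [580.92793319 132.90398143  85.        ]
root est from tab (x=0): [572.52577407  41.28846025  85.        ]  tipcenter107 from root
[572.52577407  41.28846025  70.        ] [504.04568289  47.56884391 151.97581286]
root from top [574.18319096  42.07937955  78.        ] [570.91381122  45.97091675  78.        ]
```

```bash
python3 -m inch '-5 -20 0 0 0 0;-7 -40 0 0 0 0;-7 -40 0 0 0 0;-7 -40 0 0 0 0;-7 -40 0 0 0 0;-8 -40 0 0 0 0;-8 -40 0 0 0 0;-8 -40 0 0 0 0;-8 -40 0 0 0 0;-8 -40 0 0 0 0' 1
python3 -m inch '-8 -40 0 0 0 0;-8 -40 0 0 0 0;-8 -40 0 0 0 0;-8 -40 0 0 0 0;-8 -40 0 0 0 0;-8 -40 0 0 0 0;-4 -30 0 0 0 0;0 -10 0 0 0 0;0 0 0 0 0 0;0 0 0 0 0 0'
python3 - <<'E'
from h import *
c=snap('top','t3'); snap('scene','s3');w=snap('wrist','w3')['image'];t=cv2.imread('pics/t3.png');s=cv2.imread('pics/s3.png')
g=lambda i,x,y,w,h,k:cv2.convertScaleAbs(cv2.resize(i[y:y+h,x:x+w],None,fx=k,fy=k,interpolation=cv2.INTER_CUBIC),alpha=1.4)
cv2.imwrite('pics/c3.png',np.vstack([np.hstack([g(t,175,150,100,60,4),g(s,220,160,100,60,4)]),np.hstack([g(w[:,:,::-1],0,0,512,384,.85),np.zeros((326,365,3),np.uint8)])]))
delta([454,352,260],tilt(0,RX))
E
```

```text
time_s: 4.47
eef_pos: [482.6, 57.4, 260.8]
ee_rot: [-0.001, 0.999, -0.042, -0.001]
force: [1.3, -0.6, 0.4]
grip_width: 0.998
grip_force: 0.0
time_s: 5.3
eef_pos: [454.7, 338.5, 260.5]
ee_rot: [0.0, 0.999, -0.041, -0.001]
force: [-0.7, -0.4, 0.1]
grip_width: 1.002
grip_force: 0.0
shift [ -2.09 -14.02   1.33] turn [0.   0.01 0.07] tgt-frame shift [ -2.19 -14.01   1.33]
```

View pics/c3.png

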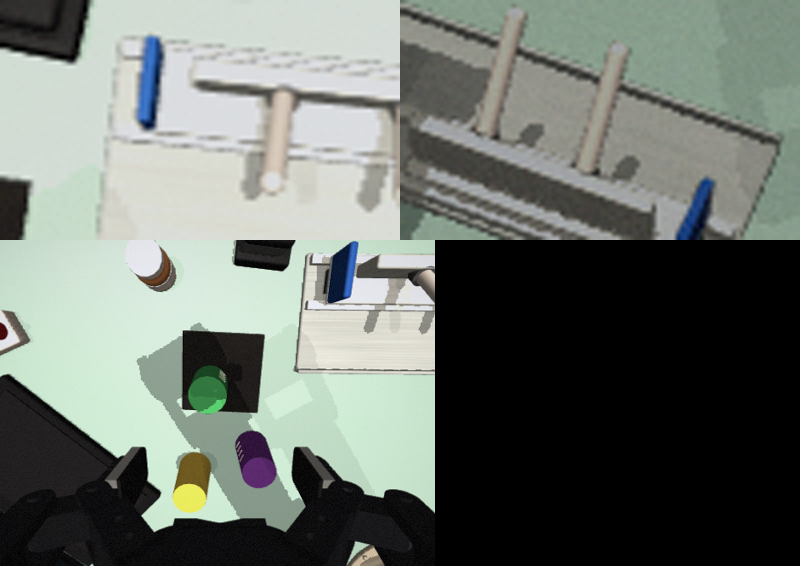

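Bottom-left wrist view: green beaker top at (208,396), pill bottle (150,258). Top-left and top-right: the carriage is fully out, outer peg tip at (272,182) in the top view and (619,48) in the scene view.

Run:
```python
from h import *
T=lambda u,v:('t3',u/4+175-.4,v/4+150-.4)
S=lambda u,v:('s3',(u-400)/4+220-.4,v/4+160-.4)
print('tip tri',tri([T(272,181),S(619,48)]),onz(*T(272,181),153),onz(*S(619,48),153))
tb=(onz(*T(152,40),85)+onz(*T(147,123),85))/2;print('tab mid top',tb)
r=tb-92*RY;r[2]=70; print('root',r,'tipc', r-107*np.sin(.698)*RX+107*np.cos(.698)*UZ)
print('root top',onz(*T(284,95),78),onz(*S(588,168),78))
b=onz('w3',208/.85,156/.85,99);print('beaker wrist',b)
delta([454,352,60],tilt(0,RX))
```

```text
tip tri [511.38280616  84.31913315 156.16382845] [511.81682472  83.72124056 153.        ] [509.0624077   84.37211514 153.        ]
tab mid top [584.82755982 167.422839    85.        ]
root [576.4254007   75.80731781  70.        ] tipc [507.94530952  82.08770148 151.97581286]
root top [577.33589173  76.61814738  78.        ] [574.0140775   80.64479947  78.        ]
beaker wrist [454.32046732 352.98939722  99.        ]
shift [ -1.98 -14.07 201.33] turn [0.   0.01 0.07] tgt-frame shift [ -2.19 -14.01 201.33]
```

```bash
python3 -m inch '-1 -7 20 0 0 0;-1 -7.5 30 0 0 0;0 0 35 0 0 0;0 0 35 0 0 0;0 0 35 0 0 0;0 0 30 0 0 0;0 0 15 0 0 0;0 0 10 0 0 0;0 0 2 0 0 0;0 0 0 0 0 0' 1 40
python3 - <<'E'
from h import *
w=snap('wrist','w4');delta([454,352.7,48],tilt(0,RX))
E
python3 -m inch '0 0 0 0 0 0;0 0 0 0 0 0;0 0 0 0 0 0;0 0 0 0 0 0;0 0 0 0 0 0;0 0 0 0 0 0;0 0 0 0 0 0;0 0 0 0 0 0;0 0 0 0 0 0;0 0 0 0 0 0' 0 40
```

```text
time_s: 6.28
eef_pos: [454.1, 353.5, 49.8]
ee_rot: [-0.0, 0.999, -0.042, 0.0]
force: [0.6, 0.2, 0.2]
grip_width: 0.999
grip_force: 0.0
shift [-0.26  1.17  2.51] turn [-0.01 -0.01  0.08] tgt-frame shift [-0.25  1.17  2.51]
time_s: 7.17
eef_pos: [454.1, 354.0, 50.8]
ee_rot: [-0.0, 0.999, -0.041, 0.001]
force: [-1.4, -2.6, 8.4]
grip_width: 0.612
grip_force: 41.6
```

```bash
python3 -m inch '0 0 -10 0 0 0;0 0 -25 0 0 0;0 0 -35 0 0 0;0 0 -35 0 0 0;0 0 -35 0 0 0;2 15 -25 0 0 0;3 30 0 0 0 0;3 35 0 0 0 0;4 40 0 0 0 0;4 40 0 0 0 0'
python3 -m inch '4 40 0 0 0 0;3 35 0 0 0 0;1 20 0 0 0 0;0 10 0 0 0 0;0 0 0 0 -1 0;0 0 0 0 -1 0;0 0 0 0 -1 0;0 0 0 0 -1 0;0 0 0 0 0 0;0 0 0 0 0 0'
python3 - <<'E'
from h import *
root=np.array([578,76.8,70]);R=tilt(40,RX);d=R[:,2]
delta(root-190*d,R)
E
```

```text
time_s: 8.0
eef_pos: [455.8, 191.9, 215.0]
ee_rot: [-0.0, 0.999, -0.04, 0.0]
force: [1.5, -0.5, -1.2]
grip_width: 0.607
grip_force: 42.6
time_s: 8.83
eef_pos: [456.1, 88.3, 213.7]
ee_rot: [-0.008, 0.977, -0.04, -0.207]
force: [-1.0, -0.6, -0.7]
grip_width: 0.604
grip_force: 42.6
shift [-0.45  0.32 -1.77] turn [-0.01 10.65  0.1 ] tgt-frame shift [ 1.4   0.32 -1.18]
```

```bash
python3 -m inch '0 0 0 0 1 0;0 0 0 0 1.1 0;0 0 0 0 1.1 0;0 0 0 0 1.1 0;0 0 0 0 1.1 0;0 0 0 0 1.1 0;0 0 0 0 1.1 0;0 0 0 0 1.1 0;0 0 0 0 1.1 0;0 0 0 0 0.9 0.1'
python3 - <<'E'
from h import *
root=np.array([578,76.8,70]);R=tilt(40,RX);d=R[:,2]
delta(root-190*d,R)
t=snap('top','t5')['image'];s=snap('scene','s5')['image'];w=snap('wrist','w5')['image']
g=lambda i,x,y,w,h,k:cv2.convertScaleAbs(cv2.resize(i[y:y+h,x:x+w,::-1],None,fx=k,fy=k,interpolation=cv2.INTER_CUBIC),alpha=1.4)
cv2.imwrite('pics/c5.png',np.vstack([np.hstack([g(t,175,150,100,75,4),g(s,220,130,100,75,4)]),np.hstack([g(w,56,84,400,300,1),g(w,156,84,200,150,2)])]))
E
```

```text
time_s: 9.67
eef_pos: [454.3, 88.7, 215.7]
ee_rot: [0.012, 0.936, -0.043, 0.348]
force: [0.4, 0.1, -1.0]
grip_width: 0.607
grip_force: 42.6
shift [1.53 0.51 1.54] turn [-0.07 -0.13 -0.03] tgt-frame shift [1.55 0.5  1.52]
```

View pics/c5.png

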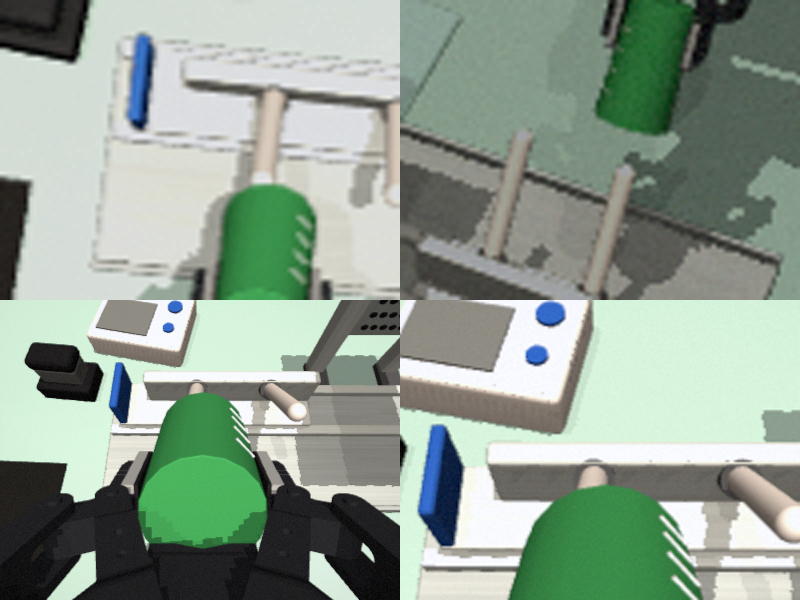

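The carriage slid a little further after my last measurement: tab now at (140,80) in the top view, and outer peg root (272,95) to tip (263,181). In the scene view its tip is at (627,174). Re-estimating.

Run:
```python
from h import *
T=lambda u,v:('t5',u/4+175-.4,v/4+150-.4)
S=lambda u,v:('s5',(u-400)/4+220-.4,v/4+130-.4)
print('tip', onz(*T(263,180),153),onz(*S(627,174),153))
tb=(onz(*T(144,38),85)+onz(*T(137,123),85))/2;print('tab mid top',tb)
r=tb-92*RY;r[2]=70; print('root',r)
print('root top',onz(*T(273,92),78),onz(*S(593,290),78))
print('tool line at z153', (lambda s,p,R:p+R[:,2]*(153-p[2])/R[2,2])(*cur()))
R=tilt(40,RX)
for root in ([579,85,70],):
  root=np.array(root); delta(root-190*R[:,2],R); print(root-107*R[:,2])
```

```text
tip [512.40852459  89.35772327 153.        ] [512.5682477   91.75651321 153.        ]
tab mid top [585.46191014 173.48635768  85.        ]
root [577.05975102  81.87083649  70.        ]
root top [579.33639544  84.12017976  78.        ] [574.58351171  84.87676952  78.        ]
tool line at z153 [506.33139142  84.13900302 153.        ]
shift [ 2.25 -8.    0.87] turn [-0.06 -0.03 -0.02] tgt-frame shift [ 2.27 -8.    0.81]
[510.51  91.28 151.97]
```

```bash
python3 -m inch '1 -3 0 0 0 0;1.2 -4 0 0 0 0;0 0 10 0 0 0;0 0 15 0 0 0;0 0 15 0 0 0;0 0 15 0 0 0;0 0 15 0 0 0;0 0 15 0 0 0;0 0 15 0 0 0;0 0 5 0 0 0'
python3 - <<'E'
from h import *
t=snap('top','t6')['image'];s=snap('scene','s6')['image']
g=lambda i,x,y,w,h,k:cv2.convertScaleAbs(cv2.resize(i[y:y+h,x:x+w,::-1],None,fx=k,fy=k,interpolation=cv2.INTER_CUBIC),alpha=1.4)
cv2.imwrite('pics/c6.png',np.hstack([g(t,175,150,100,75,4),g(s,220,130,100,75,4)]))
R=tilt(40,RX);delta(np.array([579,84,70])-72.8*R[:,2],R)
E
```

```text
time_s: 10.65
eef_pos: [526.9, 88.7, 135.0]
ee_rot: [0.013, 0.938, -0.044, 0.343]
force: [-0.7, 0.5, -1.0]
grip_width: 0.604
grip_force: 42.6
shift [-1.52  0.09 11.54] turn [-0.05 -0.02 -0.03] tgt-frame shift [-1.5   0.03 11.54]
```

View pics/c6.png

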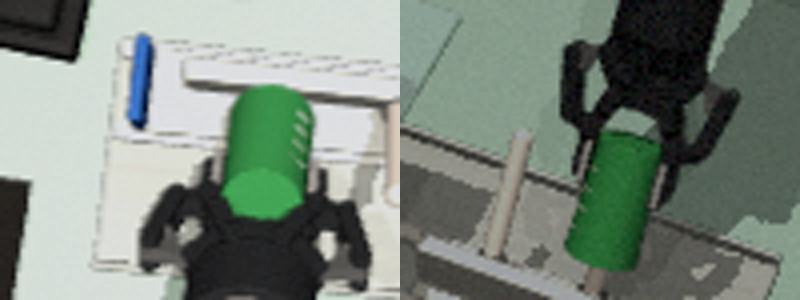

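The beaker is over the outer peg, with the mouth at (603,262) and the peg root showing below. Creeping to contact.

```bash
python3 -m inch '-1 0 3 0 0 0;-1 0 3 0 0 0;-1 0 2 0 0 0;-1 0 2 0 0 0;0 0 1.5 0 0 0;0 0 1 0 0 0;0 0 1 0 0 0;0 0 0 0 0 0;0 0 0 0 0 0;0 0 0 0 0 0'
```

```text
time_s: 11.58
eef_pos: [531.2, 88.6, 122.8]
ee_rot: [0.013, 0.938, -0.044, 0.343]
force: [-0.5, 0.1, -2.2]
grip_width: 0.604
grip_force: 42.6
```

```bash
python3 -m inch '-1 0 1.5 0 0 0;-1 0 1.5 0 0 0;-1 0 1 0 0 0;0 0 1 0 0 0;0 0 0 0 0 0;0 0 0 0 0 0;0 0 0 0 0 0;0 0 0 0 0 0;0 0 0 0 0 0;0 0 0 0 0 0'
```

```text
time_s: 12.42
eef_pos: [533.0, 88.7, 120.0]
ee_rot: [0.012, 0.937, -0.043, 0.346]
force: [-28.1, -3.2, 34.2]
grip_width: 0.606
grip_force: 47.1
```

```bash
python3 -m inch '0 0 -1 0 0 0;0 0 -1 0 0 0;0 0 -0.3 0 0 0;0 0 0 0 0 0;0 0 0 0 0 0;0 0 0 0 0 0;0 0 0 0 0 0;0 0 0 0 0 0;0 0 0 0 0 0;0 0 0 0 0 0'; python3 -m inch '0 0 0 0 0 0;0 0 0 0 0 0;0 0 0 0 0 0;0 0 0 0 0 0;0 0 0 0 0 0;0 0 0 0 0 0;0 0 0 0 0 0;0 0 0 0 0 0;0 0 0 0 0 0;0 0 0 0 0 0' 1
python3 - <<'E'
from h import *
t=snap('top','t7')['image'];s=snap('scene','s7')['image']
g=lambda i,x,y,w,h,k:cv2.convertScaleAbs(cv2.resize(i[y:y+h,x:x+w,::-1],None,fx=k,fy=k,interpolation=cv2.INTER_CUBIC),alpha=1.4)
cv2.imwrite('pics/c7.png',np.hstack([g(t,175,150,100,75,4),g(s,220,130,100,75,4)]))
E
```

```text
time_s: 13.25
eef_pos: [531.6, 88.8, 120.1]
ee_rot: [0.012, 0.937, -0.043, 0.345]
force: [-4.0, 0.1, 7.9]
grip_width: 0.609
grip_force: 43.6
time_s: 14.08
eef_pos: [530.7, 88.7, 118.7]
ee_rot: [0.013, 0.938, -0.044, 0.343]
force: [0.6, -1.0, -0.1]
grip_width: 1.003
grip_force: 0.0
```

View pics/c7.png

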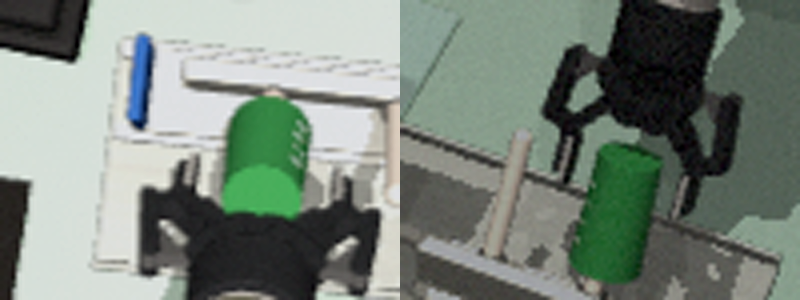

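The beaker hangs on the outer peg, let go: bottom at (262,190) in the top view, mouth near the root. Now retreat.

```bash
python3 -m inch '0 0 -5 0 0 0;0 0 -15 0 0 0;0 0 -25 0 0 0;0 0 -30 0 0 0;0 0 -30 0 0 0;0 0 -25 0 0 0;0 -10 -10 0 -0.5 0;0 -20 0 0 -1.1 0;0 -30 0 0 -1.1 0;0 -30 0 0 -1.1 0' 
python3 -m inch '0 -35 0 0 -1.1 0;0 -30 0 0 -1.1 0;0 0 0 0 -0.7 0;0 0 0 -1 0 0;0 0 0 -1 0 0;0 0 0 -0.5 0 0;0 0 0 0 0 0;0 0 0 0 0 0;0 0 0 0 0 0;0 0 0 0 0 0' 0
python3 - <<'E'
from h import *
T=lambda u,v:('t0',u/1.5625,v/1.5625)
o=np.array([568,-48,0]);B=np.array([RX,RY])
for n,u,v,z in(('stamp nr',303,257,40),('stamp nl',263,250,40),('mon',372,232,45)): p=onz(*T(u,v),z);print(n,p,B@(p-o))
face=np.array([585.5,173.5,0])+5*RY;print('face rack',B@(face-o))
P=face+30*RY-8*RX; P[2]=56
delta(P,tilt(15,-RY))
E
```

```text
time_s: 15.02
eef_pos: [448.5, 186.9, 227.5]
ee_rot: [0.004, 0.988, -0.046, 0.15]
force: [0.5, -1.3, 0.6]
grip_width: 0.997
grip_force: 0.0
time_s: 15.85
eef_pos: [454.7, 250.0, 226.9]
ee_rot: [0.127, 0.991, -0.045, -0.006]
force: [0.1, -0.9, 0.3]
grip_width: 0.0
grip_force: 0.0
stamp nr [607.0058978  222.59251442  40.        ] [ 14.13026406 273.02399997]
stamp nl [619.13667288 294.6960882   40.        ] [ 19.62528124 345.93412164]
mon [653.1319202   98.40277248  45.        ] [ 71.40549836 153.56585048]
face rack [ -2.80224592 227.17256225]
shift [129.17 -14.65 172.84] turn [-0.07 -0.   -0.  ] tgt-frame shift [129.22 -15.98 172.68]
```

```bash
python3 -m inch '25 -5 0 0 0 0;35 -5 0 0 0 0;39 -5 0 0 0 0;30 0 10 0 0 0;0 0 30 0 0 0;0 0 35 0 0 0;0 0 35 0 0 0;0 0 35 0 0 0;0 0 20 0 0 0;0 0 7 0 0 0'
python3 - <<'E'
from h import *
face=np.array([585.5,173.5,0])+5*RY
P=face+15*RY-8*RX; P[2]=56
delta(P,tilt(15,-RY))
s,p,R=cur(); print(p,s['force'],R.T@-RY)
snap('wrist','w8'); s=cv2.imread('pics/w8.png'); cv2.imwrite('pics/w8b.png',cv2.convertScaleAbs(s,alpha=1.3))
E
```

```text
time_s: 16.68
eef_pos: [579.1, 208.3, 53.3]
ee_rot: [0.128, 0.991, -0.045, -0.008]
force: [-0.2, -0.2, 0.3]
grip_width: -0.005
grip_force: 0.0
shift [ 1.6  14.27  0.98] turn [-0.05  0.05  0.  ] tgt-frame shift [ 1.6  14.26  1.06]
[579.05 208.28  53.33] [-0.19 -0.2   0.26] [0.   0.97 0.25]
```

View pics/w8b.png

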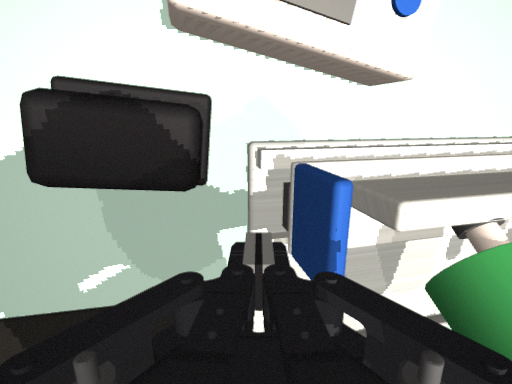

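Fingertips at (258,240) stand beside the blue tab's outer face (columns 293–350, rows 165–280). The stamp at (120,140) is clear. Checking the alignment numerically.

Run:
```python
from h import *
o=np.array([568,-48,0]);B=np.array([RX,RY])
for u,v in((296,165),(345,182)): p=onz('w8',u,v,85);print(p,B@(p-o))
for u,v in((318,280),): p=onz('w8',u,v,80);print(p,B@(p-o))
s,p,R=cur(); print(p,B@(p-o))
```

```text
[628.21105593 196.77750177  85.        ] [ 37.60443208 249.25349208]
[617.90644491 174.92751561  85.        ] [ 29.33839676 226.55372196]
[569.3538239  186.39652918  80.        ] [-20.0587571  233.54060031]
[579.49982577 208.59340019  54.06448773] [-11.98234833 256.57132019]
```

```bash
python3 -m inch '2 4.8 1.2 0 0 0;2 4.8 1.2 0 0 0;1 4.8 1.2 0 0 0;1 5.8 1.5 0 0 0;0 7.7 2 0 0 0;0 9.7 2.5 0 0 0;0 9.7 2.5 0 0 0;0 9.7 2.5 0 0 0;0 9.7 2.5 0 0 0;0 9.7 2.5 0 0 0'
python3 -m inch '0 9.7 2.5 0 0 0;0 9.7 2.5 0 0 0;0 9.7 2.5 0 0 0;0 9.7 2.5 0 0 0;0 9.7 2.5 0 0 0;0 9.7 2.5 0 0 0;0 7.7 2 0 0 0;0 5.8 1.5 0 0 0;0 4.8 1.2 0 0 0;0 4.8 1.2 0 0 0'
python3 - <<'E'
from h import *
o=np.array([568,-48,0]);B=np.array([RX,RY]);s,p,R=cur(); print(B@(p-o),p,s['force'],R.T@-RY)
t=snap('top','t9')['image'];c=snap('scene','s9')['image']
g=lambda i,x,y,w,h,k:cv2.convertScaleAbs(cv2.resize(i[y:y+h,x:x+w,::-1],None,fx=k,fy=k,interpolation=cv2.INTER_CUBIC),alpha=1.4)
cv2.imwrite('pics/c9.png',np.hstack([g(t,200,130,130,100,3),g(c,170,120,130,100,3)]))
E
```

```text
time_s: 17.57
eef_pos: [579.8, 131.6, 58.1]
ee_rot: [0.126, 0.991, -0.045, -0.005]
force: [-0.9, 7.9, 3.7]
grip_width: -0.002
grip_force: 3.9
time_s: 18.4
eef_pos: [571.8, 48.0, 58.1]
ee_rot: [0.126, 0.991, -0.045, -0.005]
force: [-2.3, 8.1, 3.8]
grip_width: -0.001
grip_force: 3.9
[-4.99082632 95.91923906] [571.7901256   47.97418256  58.14045542] [-2.27414009  8.14765024  3.83178277] [-6.40908946e-04  9.68037571e-01  2.50804406e-01]
```

View pics/c9.png

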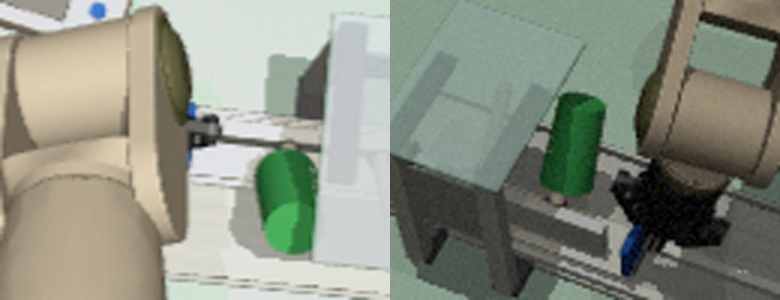

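Mid-push: the beaker (286,205) still hangs straight and is entering under the shelf edge (318). The tab is against the fingers. Continuing gently.

```bash
python3 -m inch '0 4.8 1.2 0 0 0;0 4.8 1.2 0 0 0;0 4.8 1.2 0 0 0;0 3.9 1 0 0 0;0 2.9 0.75 0 0 0;0 1.9 0.5 0 0 0;0 1.9 0.5 0 0 0;0 1.9 0.5 0 0 0;0 1 0.25 0 0 0;0 0 0 0 0 0'
python3 - <<'E'
from h import *
o=np.array([568,-48,0]);B=np.array([RX,RY]);s,p,R=cur(); print(B@(p-o),s['force'])
E
```

```text
time_s: 19.33
eef_pos: [569.1, 19.2, 58.1]
ee_rot: [0.127, 0.991, -0.045, -0.005]
force: [-2.6, 6.0, 2.7]
grip_width: -0.002
grip_force: 2.9
[-4.99600425 67.05738139] [-2.62227406  5.96398333  2.65114201]
```

```bash
python3 -m inch '0 1 0.25 0 0 0;0 1 0.25 0 0 0;0 1 0.25 0 0 0;0 1 0.25 0 0 0;0 1 0.25 0 0 0;0 0.5 0.1 0 0 0;0 0 0 0 0 0;0 0 0 0 0 0;0 0 0 0 0 0;0 0 0 0 0 0'
```

```text
time_s: 20.17
eef_pos: [568.6, 13.4, 58.1]
ee_rot: [0.127, 0.991, -0.045, -0.006]
force: [-3.0, 3.2, 2.2]
grip_width: -0.0
grip_force: 2.2
```

```bash
python3 -m inch '0 1 0.25 0 0 0;0 1 0.25 0 0 0;0 1 0.25 0 0 0;0 1 0.25 0 0 0;0 0 0 0 0 0;0 0 0 0 0 0;0 0 0 0 0 0;0 0 0 0 0 0;0 0 0 0 0 0;0 0 0 0 0 0'
```

```text
time_s: 21.0
eef_pos: [568.5, 12.6, 58.1]
ee_rot: [0.124, 0.991, -0.045, -0.005]
force: [-1.3, 24.4, 4.3]
grip_width: 0.004
grip_force: 11.8
```

```bash
python3 -m inch '0 1 0.25 0 0 0;0 1 0.25 0 0 0;0 1 0.25 0 0 0;0 0 0 0 0 0;0 0 0 0 0 0;0 0 0 0 0 0;0 0 0 0 0 0;0 0 0 0 0 0;0 0 0 0 0 0;0 0 0 0 0 0'
```

```text
time_s: 21.83
eef_pos: [568.5, 12.1, 58.2]
ee_rot: [0.122, 0.991, -0.045, -0.004]
force: [-0.2, 39.8, 6.5]
grip_width: 0.001
grip_force: 19.7
```

Hard against the rear stop. Backing off, then checking that the catch holds.

```bash
python3 -m inch '0 -3 -0.75 0 0 0;0 -3 -0.75 0 0 0;0 -3 -0.75 0 0 0;0 -5 -1.25 0 0 0;0 -10 -2.5 0 0 0;0 -10 -2.5 0 0 0;0 -10 -2.5 0 0 0;0 -10 -2.5 0 0 0;0 0 -10 0 0 0;0 0 -25 0 0 0'
python3 -m inch '0 0 -35 0 0 0;0 0 -40 0 0 0;0 -20 -35 0 0 0;0 -35 0 0 0 0;0 -35 0 0 0 0;0 -35 0 0 0 0;0 -35 0 0 0 0;0 -10 0 0 0 0;0 0 0 0 0 0;0 0 0 0 0 0'
python3 - <<'E'
from h import *
t=snap('top','t10')['image'];c=snap('scene','s10')['image'];print(ctrl.sense()['force'])
g=lambda i,x,y,w,h,k:cv2.convertScaleAbs(cv2.resize(i[y:y+h,x:x+w,::-1],None,fx=k,fy=k,interpolation=cv2.INTER_CUBIC),alpha=1.4)
cv2.imwrite('pics/c10.png',np.vstack([g(t,192,145,200,80,4),np.hstack([g(c,145,115,130,90,3),g(t,110,90,130,90,3)])]))
E
```

```text
time_s: 22.67
eef_pos: [572.3, 70.5, 88.9]
ee_rot: [0.128, 0.991, -0.044, -0.009]
force: [0.3, 0.5, 0.3]
grip_width: -0.002
grip_force: 0.0
time_s: 23.5
eef_pos: [591.2, 261.3, 154.6]
ee_rot: [0.127, 0.991, -0.045, -0.006]
force: [-0.4, -0.2, -0.2]
grip_width: 0.001
grip_force: 0.0
[ 0.12134619 -1.30294992  0.02306686]Traceback (most recent call last):
  File "<stdin>", line 4, in <module>
    return _nx.concatenate(arrs, 0, dtype=dtype, casting=casting)
           ~~~~~~~~~~~~~~~^^^^^^^^^^^^^^^^^^^^^^^^^^^^^^^^^^^^^^^
ValueError: all the input array dimensions except for the concatenation axis must match exactly, but along dimension 1, the array at index 0 has size 800 and the array at index 1 has size 780
```

I have already viewed 11 pictures, one over the limit of 10, so I'll check the end state by numbers only.

Run:
```python
from h import *
o=np.array([568,-48,0]);B=np.array([RX,RY])
def blob(f,col,z):
    b=cv2.imread(f'pics/{f}.png').astype(int)[140:240,190:392]; B_,G,R=b[...,0],b[...,1],b[...,2]
    m={'blue':(B_>90)&(R<80)&(B_-R>60),'green':(G-R>35)&(G-B_>25),'red':(R>110)&(G<70)&(B_<80)}[col]
    v,u=np.nonzero(m)
    if len(u)==0: return None
    u=u+190;v=v+140; p=onz(f,u.mean(),v.mean(),z); return len(u),u.min(),u.max(),v.min(),v.max(),(B@(p-o)).round(1)
for f in('t0','t2','t10'):
    for c,z in(('blue',80),('green',150),('red',50)): print(f,c,blob(f,c,z))
```

```text
t0 blue (66, np.int64(272), np.int64(276), np.int64(166), np.int64(186), array([-1.8, 48.1]))
t0 green None
t0 red (158, np.int64(267), np.int64(377), np.int64(174), np.int64(201), array([ -19.9, -190.4]))
t2 blue (64, np.int64(223), np.int64(227), np.int64(161), np.int64(181), array([ -1.4, 181.8]))
t2 green None
t2 red (111, np.int64(367), np.int64(376), np.int64(189), np.int64(201), array([ -23.3, -233.7]))
t10 blue (66, np.int64(272), np.int64(276), np.int64(166), np.int64(186), array([-1.8, 48.1]))
t10 green (139, np.int64(298), np.int64(305), np.int64(181), np.int64(212), array([-52.3, -23.7]))
t10 red (158, np.int64(267), np.int64(377), np.int64(174), np.int64(201), array([ -19.9, -190.4]))
```

The tab and catch pixels match those at the start exactly, so the carriage is home with the catch up. The beaker shows at the outer peg's place under the shelf edge.

```bash
python3 -c "
from rig import ctrl
print(ctrl.finish_job())"
```

```text
the job is handed in; nothing more can be done
None
```

I handed the job in at about 23.6 s: the beaker was hung mouth-down on the outer peg and let go, and the carriage was pushed home with the catch up. The end state was checked by image code only, no verdict came back, and I viewed 11 pictures against the limit of 10.

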